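# Clamp the pipe tee with the ratchet knob

## Robot

A 6-joint arm with a two-finger parallel gripper is mounted at the origin on a cart in front of the work surface, level with it; the furniture and walls round the work are solid. World frame = base frame: x ahead of the robot, y to its left, z up, the work surface at z = 0. Lengths are in m, angles in rad, forces in N, time in s.
With the tool pointing down it reaches from about 0.225 to 0.875 m from the base axis. Payload 3.4 kg.
Tool frame: the origin (TCP) lies on the mounting face of the last link; the fingertips stand 173 mm ahead of it and the grasp point (between the pads) lies 155 mm ahead of it; y points along the fingers, x is the direction in which the jaws open and shut, and the axes are right-handed (so a half turn about y gives the same grasp; the last joint's range is limited). The gripper opens to 85 mm and grips with 20 to 120 N. Pads are 22 mm wide; open, the fingers measure 114 mm over their backs; the gripper's body (76 mm by 85 mm) begins 54 mm behind the grasp point. The pads swing forward as they close: fully open they stand 13 mm farther back than shut.
Start: joints at [1.121, 0.276, 1.505, -0, 1.361, -0.121], TCP at [0.186, 0.544, 0.405] pointing down, gripper open.
Joint ranges: [-2.89, 2.89], [-0.75, 2.08], [0.22, 2.7], [-1.18, 4.32], [0.11, 2.71], [-2.7, 2.7]. Speed limits (rad/s): [2.57, 2.57, 3.14, 3.14, 3.14, 3.14].

## Interface

Orientations are given as a unit quaternion [w, x, y, z].
In Python, from rig import manip, vision, ticket gives the robot as it stands.
- The arm moves only by the tool arm_command, never from a script. Its argument "increments" is one flat list of numbers, 7 for each row, row after row: the turn, a rotation vector about the tool's x, y, z in rad, then the shift along the tool's x, y, z in cm, then the closure, from 0 (fully open) to 1 (shut). In form: [wx, wy, wz, tx, ty, tz, hand, wx, wy, wz, tx, ty, tz, hand, ...]. A call has 1 to 8 rows; each row shifts and turns the commanded pose from where the row before left it, along the tool's axes as they then stand; what a row does not reach is not made up. A row lasts 1/8 s, in which the tool goes at most 62.5 mm and 10.7 degrees, less where a joint would pass 70% of its speed; a pose out of reach is approached as far as the arm can. A call is refused whole if a number of a shift passes 6.25 or a number of a turn 0.188, either way. A call with a gripper value outside its range is refused whole. The fingers move at their own pace and stop on an object; "grip_force" is the grip in N (left out, the last holds). Time passes only in rows, so rows that do not move let the fingers close. It gives the time, the measured TCP pose, the force and the opening at its end, in the units of the state.
- manip.get_state(): the state, without advancing time (a new reading comes with each control period).
- vision.get_image(name): name is "scene" or "side" or "wrist"; returns the picture (384x512x3 uint8, red, green, blue); there is no depth.
- vision.camera_params(name): a dict with "vfov" (degrees; the focal length in pixels is half the picture's height over the tangent of half this angle, whatever the lens; pixels are square), "cx", "cy" (the principal point, pixels), "R" (3x3) and "t" (3): a world point X has camera coordinates R X + t. Camera axes: x right, y down, z forward; pixel columns grow to the right and rows downward; lengths in m; the calibration is good to about 2 mm. A picture is of the moment at which its call begins: read the wrist's pose just before it. camera_params takes no time and is no camera call; for the wrist camera it gives the pose at the moment of the call.
- ticket.sign_off(): hands the job in, once; it reports no verdict.
The state is a dict: "clock": time; "qpos": joint angles; "qd": joint speeds; "effort": joint torques, N m; "position": TCP position; "ee_rot": TCP orientation; "contact_force": force on the tool from outside, world axes, zero at the start; "moment": the same for the moment, N m; "width": finger opening in m.
Only numpy, scipy, OpenCV 4.12 (cv2) and the standard library are available. Lean on these libraries where they do the work, as an engineer would, in place of code of your own. Each camera call takes 0.05 s, during which the arm holds its last target.

## Task

Two identical bench clamps stand on the workbench, one loosely holding a galvanised pipe tee and the other a galvanised elbow. Turn the black ratchet knob on top of the tee's clamp clockwise until its pad presses on the tee and the ratchet slips clearly (the knob keeps turning although the steel collar under it has stopped), then let go of it. Leave the elbow's clamp as it is.

Things in the scene. Friction and masses are not known exactly. Their poses are not given: they have to be found in the camera images.
- tee_clamp_knob (a point): Grip point on the vertical axis of the black fluted round knob on the clamp that holds the tee (three openings), 20 mm above the knob's underside, 17 mm below its top. Knob 38 mm wide, 37 mm high; grip it from above in any direction; it stays at one height. Under it a steel collar (41 mm) and a grey arm, top 29 mm below this point. Clamp fixed, base 108x84 mm, 149 mm high.
- tee_clamp_screw (a joint): Angle (rad) of the steel collar and screw of the tee's clamp, growing clockwise seen from above (tightening); 0 = fully open. Each rad lowers the rubber pad 8 mm. Starts at 0.2 to 0.55; the pad touches the tee at about 0.9 and the screw stops at about 1.04 with the pad pressed on the tee. Turning takes about 0.16 N m; it stays where it is left.
- tee_clamp_ratchet (a joint): Angle (rad) of the knob relative to the steel collar under it, tee's clamp, growing clockwise seen from above; 0 at the start and while knob and collar turn together. The ratchet slips at 0.32 N m: once the pad is pressed on the tee, the collar stands still and further turning of the knob shows here.
- elbow_clamp_screw (a joint): The same screw angle (rad) of the other clamp, which holds the elbow (two openings at a right angle); starts at 0.2 to 0.35 and shall stay so. The clamps stand to either side of the fixed bench vice (182 mm high). Left of them is an open tool case: walls 0.1 m high left of y = 0.13 m, raised lid 0.45 m high there beyond x = 0.6 m; swing round it.

How it is judged:
At the end, for the whole second after the job is handed in: The screw of the tee's clamp is tight on the tee (0.8 to 1.2 rad) and its knob has slipped at least 0.15 rad past it (value of joint tee_clamp_ratchet above 0.15 rad and value of joint tee_clamp_screw between 0.8 and 1.2 rad); the robot touches nothing.
It fails at once if the elbow's clamp was turned (its screw left 0.05 to 0.5 rad) (value of joint elbow_clamp_screw above 0.5 rad or value of joint elbow_clamp_screw below 0.05 rad).
It also fails if it takes over 32 s, if anything falls off the work surface, if the arm or the gripper's body presses on something with over 40 N, if the wrist force passes 120 N, or if a joint passes its speed limit or range.

## Working session

There is one attempt and no reset: what is moved stays moved. The work goes in short steps, Python scripts to look and compute and a tool call to move; the robot and the scene stay as the last step left them, time stands still between calls to the robot, and variables do not carry over. Pictures are saved under pics/ and viewed, and the job is handed in when it is done.

Besides the shell and the picture viewer there is one more tool, called after "Emit:" as name(argument=value, ...), one argument or row to a line, values as JSON. arm_command: Moves the arm, as the interface text tells. Its arguments: {"type":"object","properties":{"increments":{"type":"array"},"grip_force":{"type":"number"}},"required":["increments"]}

```bash
mkdir -p pics; python3 - <<'E'
from rig import manip, vision
import cv2
s=manip.get_state(); print(s)
for n in ["scene","side","wrist"]:
    p=vision.camera_params(n); print(n,p)
    im=vision.get_image(n); cv2.imwrite(f"pics/{n}0.png",im[:,:,::-1])
E
```

```text
{'clock': 0.0, 'qpos': array([ 1.12096320e+00,  2.76601399e-01,  1.50616350e+00,  2.23120225e-05,
        1.36072960e+00, -1.21020859e-01]), 'qd': array([-9.13656276e-04, -6.00581084e-05, -7.23072633e-04, -2.70761390e-04,
       -1.63103821e-03, -5.51876351e-05]), 'effort': array([-3.45829849e-04, -4.16761100e+01, -2.45811599e+01, -3.13081737e-04,
        1.12637656e-02,  1.91119636e-05]), 'position': array([0.18559183, 0.54398564, 0.40382367]), 'ee_rot': array([-0.57477623,  0.5754074 ,  0.41082929, -0.41201688]), 'contact_force': array([0.66188005, 1.09970042, 0.12749329]), 'moment': array([-0.04146035,  0.05332918, -0.04039584]), 'width': 0.08507901225102292}
scene {'vfov': 46.06274601117869, 'cx': 257.01679837507993, 'cy': 196.40395986710814, 'R': array([[-0.53189424, -0.84671517,  0.01272551],
       [-0.74671216,  0.46188032, -0.47863088],
       [ 0.39938636, -0.2640833 , -0.877924  ]]), 't': array([0.11977685, 0.51394141, 0.72458503])}
side {'vfov': 56.54626956697589, 'cx': 258.1663195800085, 'cy': 194.23037305490612, 'R': array([[ 0.41624206, -0.90924785,  0.00329925],
       [-0.7373436 , -0.33966524, -0.58391089],
       [ 0.53204037,  0.2406156 , -0.81181105]]), 't': array([-0.3542083 ,  0.41008483,  0.74244325])}
wrist {'vfov': 67.25897065727874, 'cx': 255.80694219818977, 'cy': 191.4251065627814, 'R': array([[ 3.24641777e-01,  9.45837041e-01, -8.70556799e-05],
       [ 9.06409518e-01, -3.11082679e-01,  2.85743508e-01],
       [ 2.70239712e-01, -9.28431882e-02, -9.58306131e-01]]), 't': array([-0.57451953, -0.03652217,  0.37903723])}
```

View pics/scene0.png

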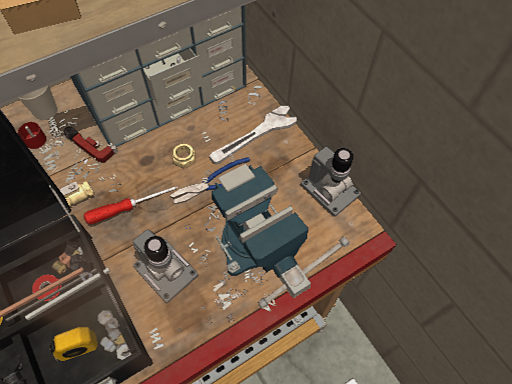

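View pics/side0.png

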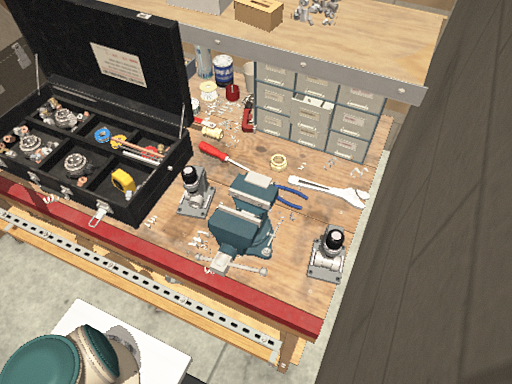

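View pics/wrist0.png

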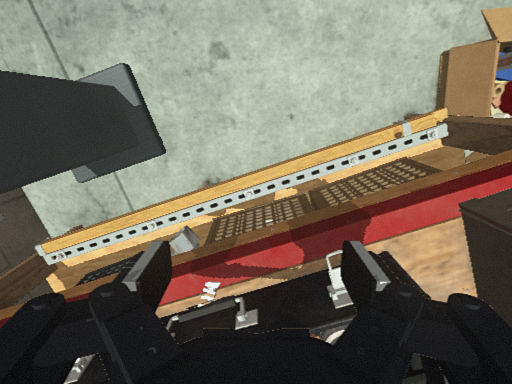

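```bash
python3 - <<'E'
import cv2,numpy as np
a=cv2.imread("pics/scene0.png");b=cv2.imread("pics/side0.png")
c=lambda im,x,y:cv2.resize(im[y:y+75,x:x+90],None,fx=4,fy=4,interpolation=cv2.INTER_CUBIC)
cv2.imwrite("pics/crops.png",np.vstack([np.hstack([c(a,120,228),c(a,290,142)]),np.hstack([c(b,160,155),c(b,290,215)])]))
E
```

```text
(no output)
```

View pics/crops.png

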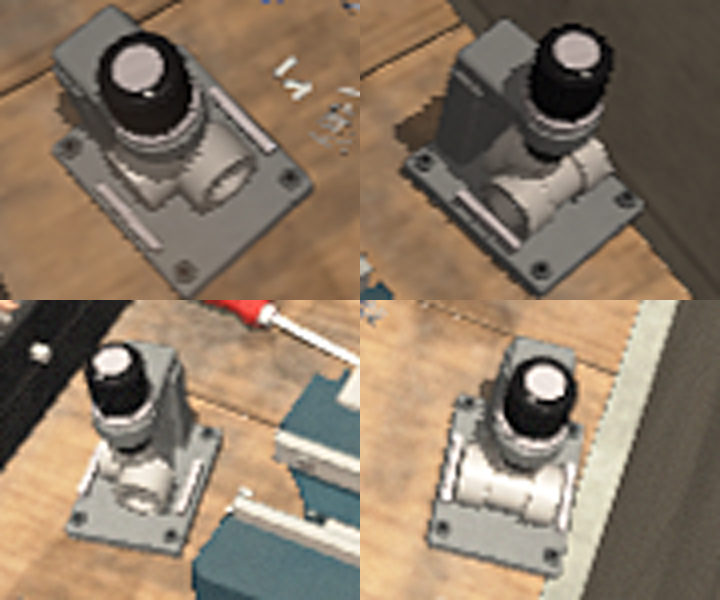

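```bash
cat > h.py <<'E'
import numpy as np, cv2
from rig import vision, manip
def ray(p,u,v):
    f=192/np.tan(np.radians(p['vfov']/2)); d=np.array([(u-p['cx'])/f,(v-p['cy'])/f,1.])
    R=np.array(p['R']); return -R.T@np.array(p['t']), R.T@d
def plane(p,u,v,z):
    o,d=ray(p,u,v); return o+d*(z-o[2])/d[2]
def tri(rs):
    A=np.zeros((3,3));b=np.zeros(3)
    for o,d in rs:
        d=d/np.linalg.norm(d);M=np.eye(3)-np.outer(d,d);A+=M;b+=M@o
    X=np.linalg.solve(A,b); return X,[np.linalg.norm(np.cross(X-o,d/np.linalg.norm(d))) for o,d in rs]
def proj(p,X):
    f=192/np.tan(np.radians(p['vfov']/2)); c=np.array(p['R'])@X+p['t']; return f*c[:2]/c[2]+[p['cx'],p['cy']]
def cap(im,x,y,r=14):
    hsv=cv2.cvtColor(im,cv2.COLOR_BGR2HSV); m=((hsv[...,2]>150)&(hsv[...,1]<60)).astype(np.uint8)
    n,l,s,c=cv2.connectedComponentsWithStats(m)
    k=[i for i in range(1,n) if np.hypot(*(c[i]-[x,y]))<r and s[i,4]>15]
    k=min(k,key=lambda i:np.hypot(*(c[i]-[x,y]))); return c[k],s[k]
E
python3 - <<'E'
from h import *
a=cv2.imread("pics/scene0.png");b=cv2.imread("pics/side0.png")
ps,pd=vision.camera_params("scene"),vision.camera_params("side")
for n,u,v in [("L",(154,245),(188,170)),("R",(344,154),(336,235))]:
    cu,su=cap(a,*u);cv,sv=cap(b,*v);print(n,cu,su,cv,sv)
    X,e=tri([ray(ps,*cu),ray(pd,*cv)]);print(X,e, plane(ps,*cu,.149),plane(pd,*cv,.149))
# base corners R,L on z~0.01 plane
for n,p,c in [("Rscene",ps,[(305,183),(360,200),(334,212)]),("Lscene",ps,[(137,265),(198,273),(166,301)])]:
    for q in c: print(n,plane(p,*q,.01))
for p in (ps,pd): print(-np.array(p['R']).T@p['t'])
E
```

```text
L [154.06862745 244.39215686] [149 239  12  12 102] [187.46938776 169.93877551] [183 167  10   7  49]
[0.50500943 0.03813682 0.14764681] [np.float64(0.0002189454943942277), np.float64(0.00021894549439414535)] [0.50460291 0.03811132 0.149     ] [0.50388393 0.03736225 0.149     ]
R [343.61971831 154.29577465] [339 150  10   9  71] [335.76056338 235.14084507] [331 231  10   9  71]
[ 0.48122182 -0.35829833  0.14815772] [np.float64(0.0003822270147489477), np.float64(0.00038222701474882376)] [ 0.48125098 -0.35802635  0.149     ] [ 0.48027144 -0.35820826  0.149     ]
Rscene [ 0.52660602 -0.31586934  0.01      ]
Rscene [ 0.42769113 -0.3938365   0.01      ]
Rscene [ 0.43414534 -0.3275319   0.01      ]
Lscene [0.54804329 0.08374461 0.01      ]
Lscene [ 0.46821635 -0.01266975  0.01      ]
Lscene [0.45109228 0.06726259 0.01      ]
[0.15808554 0.05538825 0.88059459]
[ 0.05480004 -0.36141499  0.84334526]
```

```bash
cat >> h.py <<'E'
from scipy.spatial.transform import Rotation as Ro
def rot(s): q=np.array(s['ee_rot']); return Ro.from_quat(q[[1,2,3,0]])
def plan(s,P,az,n):
    R0=rot(s).as_matrix(); a0=np.arctan2(R0[1,0],R0[0,0]); da=(az-a0)
    print("az",a0,"tilt",R0[:,1],"dturn/row",-da/n)
    prev=np.array(s['position']);st=(np.array(P)-prev)/n;R=Ro.from_matrix(R0)
    # rotation and shift of a row: shift along axes before row's turn
    for i in range(n):
        print(np.round(R.inv().apply(st)*100,2)); R=R*Ro.from_rotvec([0,-da/n,0])
E
python3 - <<'E'
from h import *
s=manip.get_state(); plan(s,[.186+.7*.295,.544-.7*.902,.404],.56,12)
p=vision.camera_params("wrist");print(-np.array(p['R']).T@p['t']-s['position'])
E
```

```text
az 1.2420014735024012 tilt [-6.01015021e-04 -1.25445910e-03 -9.99999033e-01] dturn/row 0.0568334561252001
[-4.42  0.01 -3.33]
[-4.23  0.01 -3.58]
[-4.02  0.01 -3.81]
[-3.79  0.01 -4.03]
[-3.56  0.01 -4.24]
[-3.31  0.01 -4.44]
[-3.05  0.01 -4.62]
[-2.79  0.01 -4.78]
[-2.51  0.01 -4.94]
[-2.23  0.01 -5.07]
[-1.94  0.01 -5.19]
[-1.64  0.01 -5.29]
[-0.06841747  0.02321488 -0.03031107]
```

Emit:
arm_command(
  increments=[0,0.057,0,-4.4,0,-3.3,0,0,0.057,0,-4.2,0,-3.6,0,0,0.057,0,-4.0,0,-3.8,0,0,0.057,0,-3.8,0,-4.0,0,0,0.057,0,-3.6,0,-4.2,0,0,0.057,0,-3.3,0,-4.4,0,0,0.057,0,-3.0,0,-4.6,0,0,0.057,0,-2.8,0,-4.8,0],
)

```text
clock: 1.15
position: [0.3226, 0.1229, 0.4048]
ee_rot: [-0.653, 0.653, 0.271, -0.27]
contact_force: [0.6, 0.3, 0.6]
width: 0.0854
```

```bash
python3 - <<'E'
from h import *
s=manip.get_state(); print(s['clock'],s['position'],s['qpos'],s['contact_force'])
cv2.imwrite("pics/w1.png",vision.get_image("wrist")[:,:,::-1])
plan(s,[.415,-.20,.404],.56,7)
E
```

```text
1.15 [0.32255001 0.12287854 0.40479573] [ 1.61477437e-01 -8.38687273e-02  1.91917724e+00  1.16585900e-04
  1.30525423e+00 -6.23211862e-01] [0.59924467 0.29630657 0.62324479]
az 0.7846589904208697 tilt [ 9.98424315e-04  2.76621491e-04 -9.99999463e-01] dturn/row 0.03209414148869567
[-2.32  0.01 -4.2 ]
[-2.19  0.01 -4.27]
[-2.05  0.01 -4.34]
[-1.91  0.01 -4.4 ]
[-1.77  0.01 -4.46]
[-1.62  0.01 -4.51]
[-1.48  0.01 -4.56]
```

View pics/w1.png

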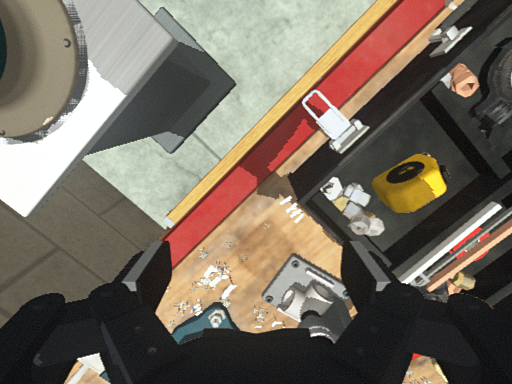

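```bash
python3 - <<'E'
import cv2
a=cv2.imread("pics/w1.png");cv2.imwrite("pics/w1c.png",cv2.resize(a[240:345,250:360],None,fx=5,fy=5,interpolation=cv2.INTER_CUBIC))
E
```

```text
(no output)
```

View pics/w1c.png

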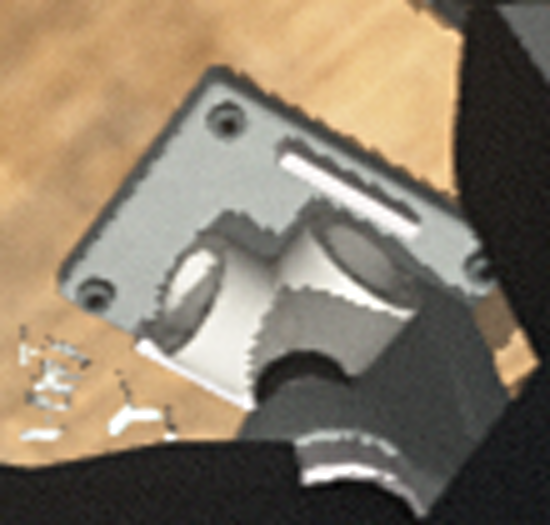

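Emit:
arm_command(
  increments=[0,0.032,0,-2.3,0,-4.2,0,0,0.032,0,-2.2,0,-4.3,0,0,0.032,0,-2.0,0,-4.3,0,0,0.032,0,-1.9,0,-4.4,0,0,0.032,0,-1.8,0,-4.5,0,0,0.032,0,-1.6,0,-4.5,0,0,0.032,0,-1.5,0,-4.6,0],
)

```text
clock: 2.08
position: [0.4164, -0.1997, 0.4045]
ee_rot: [0.68, -0.679, -0.196, 0.196]
contact_force: [0.8, 0.5, 0.9]
width: 0.0854
```

```bash
python3 - <<'E'
from h import *
s=manip.get_state(); print(s['clock'],s['position'],s['qpos'],s['contact_force'])
cv2.imwrite("pics/w2.png",vision.get_image("wrist")[:,:,::-1])
plan(s,[.481,-.358,.404],.56,4)
print(proj(vision.camera_params("wrist"),np.array([.481,-.358,.149])))
E
```

```text
2.075 [ 0.41637453 -0.19968859  0.40450056] [-5.98242374e-01  1.04248393e-01  1.72873149e+00  4.89448530e-04
  1.30890859e+00 -1.15897653e+00] [0.75791646 0.51438465 0.9244144 ]
az 0.5606072956405161 tilt [ 2.18404580e-05  5.57236472e-04 -9.99999845e-01] dturn/row 0.00015182391012902308
[-0.74  0.01 -4.21]
[-0.74  0.01 -4.21]
[-0.73  0.01 -4.21]
[-0.73  0.01 -4.21]
[227.46970773 353.67195414]
```

View pics/w2.png

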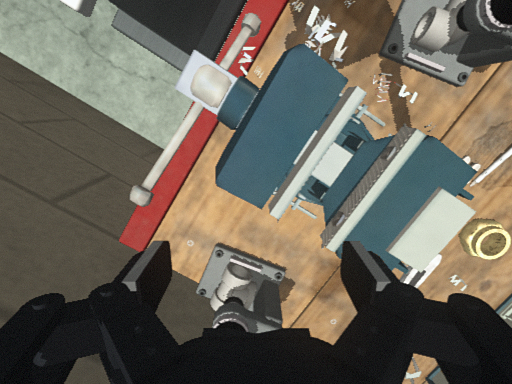

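```bash
python3 - <<'E'
import cv2,numpy as np
a=cv2.imread("pics/w2.png")
b=cv2.imread("pics/side0.png")
r=lambda i:cv2.resize(i,(390,390),interpolation=cv2.INTER_CUBIC)
cv2.imwrite("pics/w2c.png",np.hstack([r(a[240:330,200:290]),r(b[235:290,302:357])]))
E
```

```text
(no output)
```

View pics/w2c.png

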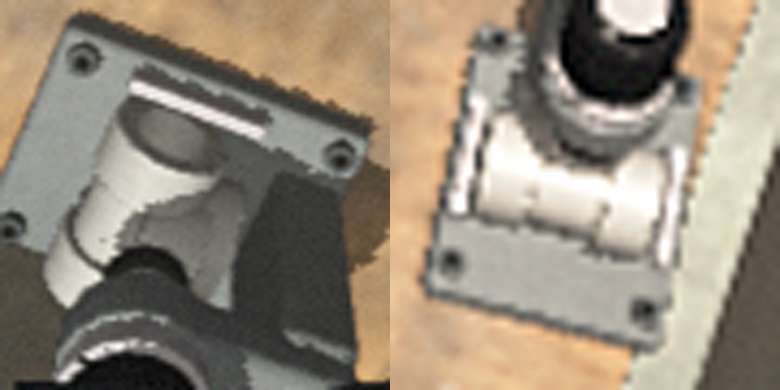

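Emit:
arm_command(
  increments=[0,0,0,-0.74,0,-4.2,0,0,0,0,-0.74,0,-4.2,0,0,0,0,-0.74,0,-4.2,0,0,0,0,-0.74,0,-4.2,0,0,0,0,0,3,0,0,0,0,0,0,2,0,0,0,0,0,0,0,0,0],
  grip_force=60,
)

```text
clock: 3.0
position: [0.4804, -0.3556, 0.3526]
ee_rot: [0.681, -0.678, -0.195, 0.197]
contact_force: [-0.1, 0.1, 0.2]
width: 0.0849
```

```bash
python3 - <<'E'
from h import *
s=manip.get_state(); print(s['clock'],s['position'],s['qpos'],s['contact_force'])
plan(s,[.4812,-.3583,.290],.56,3)
b=vision.get_image("scene")[:,:,::-1];c=vision.get_image("side")[:,:,::-1]
cv2.imwrite("pics/s3.png",np.hstack([cv2.resize(b[80:230,270:420],(400,400)),cv2.resize(c[160:310,260:410],(400,400))]))
E
```

```text
3.0 [ 0.4803951  -0.35557078  0.35255634] [-7.53607721e-01  3.43417449e-01  1.53763087e+00  1.69077223e-04
  1.26554526e+00 -1.31583541e+00] [-0.1310288   0.10509145  0.20720568]
az 0.5621791743082453 tilt [-0.00353643  0.00353958 -0.99998748] dturn/row 0.0007263914360817377
[-0.02  2.08 -0.1 ]
[-0.02  2.08 -0.1 ]
[-0.02  2.08 -0.1 ]
```

View pics/s3.png

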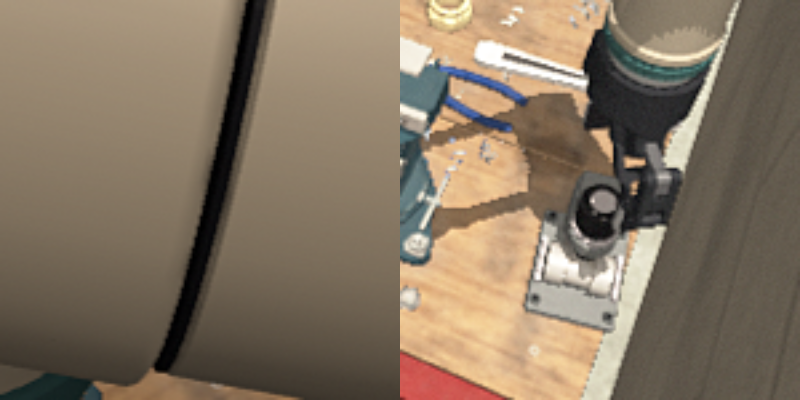

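```bash
python3 - <<'E'
from h import *
s=manip.get_state(); R=rot(s).as_matrix(); P=np.array(s['position'])
p=vision.camera_params("side")
for n,o in [("TCP",[0,0,0]),("grasp",[0,.155,0]),("tipL",[-.043,.16,0]),("tipR",[.043,.16,0]),("backL",[-.057,.16,0])]:
    u=proj(p,P+R@np.array(o)); print(n,P+R@np.array(o),u,(u-[260,160])*400/150+[400,0])
w=vision.get_image("wrist")[:,:,::-1];cv2.imwrite("pics/w3.png",w)
E
```

```text
TCP [ 0.48096373 -0.35607375  0.35505098] [355.88121341 176.55170309] [655.68323575  44.1378749 ]
grasp [ 0.48101301 -0.35609065  0.20005098] [339.26408931 222.56565664] [611.37090481 166.84175104]
tipL [ 0.44463648 -0.37901788  0.19504192] [344.36075859 241.74205124] [624.96202291 217.97880331]
tipR [ 0.51739271 -0.33316452  0.19506005] [333.63356129 206.99204088] [596.35616343 125.31210902]
backL [ 0.43279245 -0.38648238  0.19503897] [346.24702196 247.85247037] [629.99205856 234.27325431]
```

View pics/w3.png

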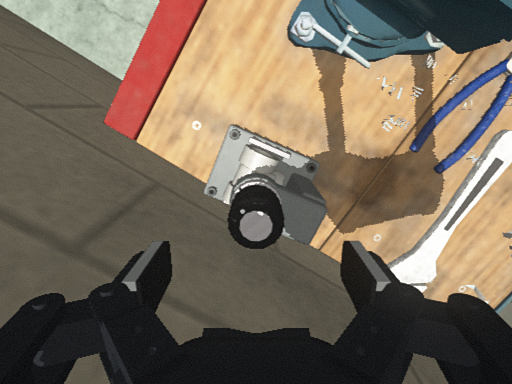

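```bash
python3 - <<'E'
from h import *
s=manip.get_state(); R=rot(s).as_matrix(); P=np.array(s['position']);print(P,s['clock'])
p=vision.camera_params("wrist")
w=cv2.imread("pics/w3.png");c,st=cap(w,256,225);print(c,st,plane(p,*c,.149), proj(p,np.array([.4812,-.3583,.149])))
g=P+R@np.array([0,.155,0]);print(proj(p,g))
E
```

```text
[ 0.48103168 -0.35619764  0.35563771] 3.15
[260.23809524 212.95238095] [257 211   7   5  21] [ 0.48124114 -0.35022437  0.149     ] [253.61848752 222.65712545]
[255.19410874 261.054086  ]
```

```bash
python3 - <<'E'
from h import *
p=vision.camera_params("wrist")
w=cv2.imread("pics/w3.png");h=cv2.cvtColor(w,cv2.COLOR_BGR2HSV);print(h[226,256],h[240,256])
m=((h[...,2]>100)&(h[...,1]<60)).astype(np.uint8);m[:205]=0;m[250:]=0;m[:,:235]=0;m[:,280:]=0
n,l,s,c=cv2.connectedComponentsWithStats(m);print(s[1:],c[1:])
for q in c[1:]: print(plane(p,*q,.149))
s=manip.get_state();plan(s,[.4812,-.3583,.290],.56,3)
E
```

```text
[  4  12 143] [176  14 146]
[[240 209   5   5  19]
 [240 211  32  30 770]
 [278 239   2   3   4]
 [265 248   1   1   1]] [[242.15789474 211.05263158]
 [255.45584416 225.52467532]
 [278.75       240.        ]
 [265.         248.        ]]
[ 0.47057345 -0.35535452  0.149     ]
[ 0.48331034 -0.35938803  0.149     ]
[ 0.50213666 -0.35999048  0.149     ]
[ 0.49752808 -0.36989962  0.149     ]
az 0.5624018787787509 tilt [ 0.00127593 -0.00106507 -0.99999862] dturn/row 0.0008006262595836219
[-0.03  2.19 -0.06]
[-0.03  2.19 -0.06]
[-0.03  2.19 -0.06]
```

Emit:
arm_command(
  increments=[0,0,0,0,2.2,-0.15,0,0,0,0,0,2.2,-0.15,0,0,0,0,0,2.1,0,0,0,0,0,0,0,0,0],
)

```text
clock: 3.65
position: [0.4821, -0.3584, 0.2894]
ee_rot: [0.68, -0.679, -0.196, 0.196]
contact_force: [-0.6, -0.1, 0.7]
width: 0.085
```

```bash
python3 - <<'E'
from h import *
s=manip.get_state(); print(s)
R=rot(s).as_matrix();P=np.array(s['position']);p=vision.camera_params("wrist")
print(R.T@(np.array([.482,-.359,.132])-P))
w=vision.get_image("wrist")[:,:,::-1];cv2.imwrite("pics/w4.png",w)
w=vision.get_image("side")[:,:,::-1];cv2.imwrite("pics/s4.png",cv2.resize(w[160:310,260:410],(600,600)))
E
```

```text
{'clock': 3.65, 'qpos': array([-7.55154432e-01,  3.97439088e-01,  1.62168362e+00,  9.41476356e-05,
        1.12409905e+00, -1.31737785e+00]), 'qd': array([-0.0012661 , -0.02075134, -0.03787575,  0.00086444,  0.00701096,
       -0.00060684]), 'effort': array([-6.33088849e-02, -4.51483655e+01, -2.13774723e+01, -3.89615481e-03,
       -1.01918830e-01,  5.31118421e-04]), 'position': array([ 0.48209098, -0.35844792,  0.28935841]), 'ee_rot': array([ 0.67986585, -0.678844  , -0.19588681,  0.19642201]), 'contact_force': array([-0.56443944, -0.0772732 ,  0.72400738]), 'moment': array([-0.0008447 ,  0.00927769,  0.01414957]), 'width': 0.08499366933764967}
[-0.00031991  0.15735765 -0.00067013]
```

View pics/w4.png

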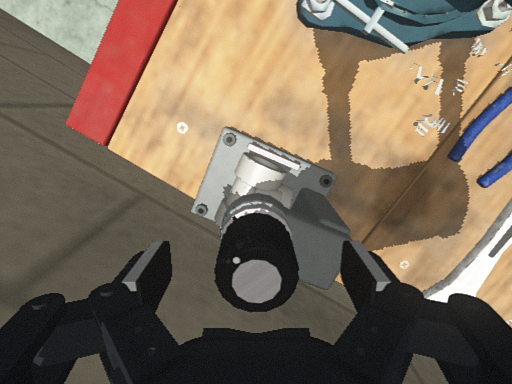

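View pics/s4.png

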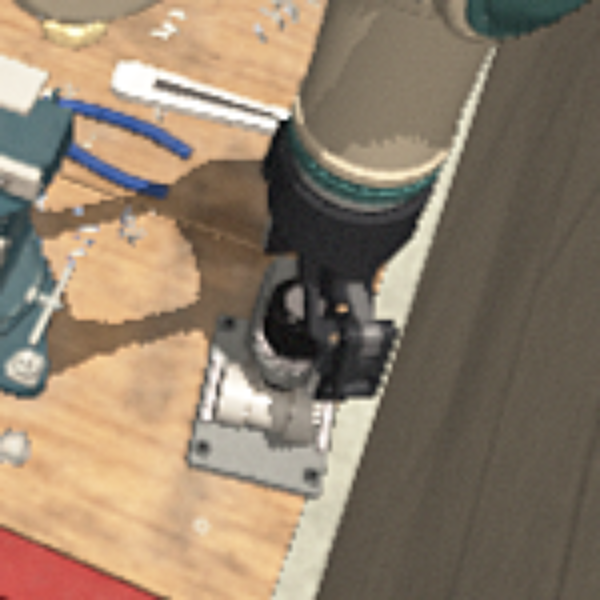

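Emit:
arm_command(
  increments=[0,0,0,0,0,0,1,0,0,0,0,0,0,1,0,0,0,0,0,0,1,0,0,0,0,0,0,1,0,0,0,0,0,0,1,0,0,0,0,0,0,1],
  grip_force=60,
)

```text
clock: 4.5
position: [0.4824, -0.3589, 0.2906]
ee_rot: [-0.679, 0.68, 0.196, -0.196]
contact_force: [-0.8, 1.4, 5.9]
width: 0.0362
```

```bash
python3 - <<'E'
from h import *
s=manip.get_state(); print(s['clock'],s['position'],s['contact_force'],s['moment'],s['width'],s['qpos'])
w=vision.get_image("wrist")[:,:,::-1];cv2.imwrite("pics/w5.png",w)
E
```

```text
4.5 [ 0.482411   -0.35886477  0.29061216] [-0.79966336  1.40768844  5.86547205] [0.17011906 0.09448554 0.04308855] 0.03620114636688279 [-7.55342919e-01  3.96232492e-01  1.62017499e+00  2.58806296e-04
  1.12386133e+00 -1.31753096e+00]
```

View pics/w5.png

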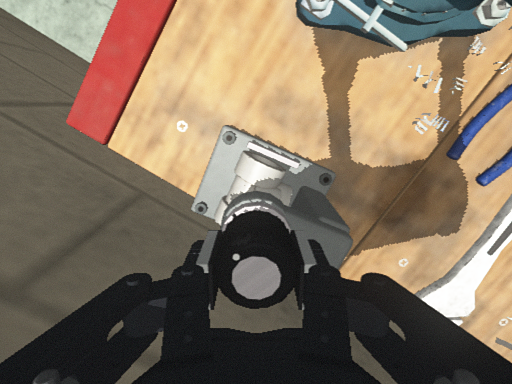

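Emit:
arm_command(
  increments=[0,0.1,0,0,0,0,1,0,0.1,0,0,0,0,1,0,0.1,0,0,0,0,1,0,0.1,0,0,0,0,1],
)

```text
clock: 5.05
position: [0.4823, -0.3589, 0.2906]
ee_rot: [-0.705, 0.705, 0.057, -0.056]
contact_force: [-0.7, 0.8, 5.7]
width: 0.0361
```

```bash
python3 - <<'E'
from h import *
s=manip.get_state(); print(s['clock'],s['position'],s['contact_force'],s['moment'],s['width'],s['qpos'])
w=vision.get_image("wrist")[:,:,::-1];cv2.imwrite("pics/w6.png",w)
E
```

```text
5.05 [ 0.48234209 -0.35888272  0.29060013] [-0.70325705  0.82213904  5.6838686 ] [0.14632554 0.10511996 0.13261057] 0.03611624277357439 [-7.55366669e-01  3.96227507e-01  1.62021729e+00 -8.88289343e-06
  1.12396953e+00 -9.14566503e-01]
```

View pics/w6.png

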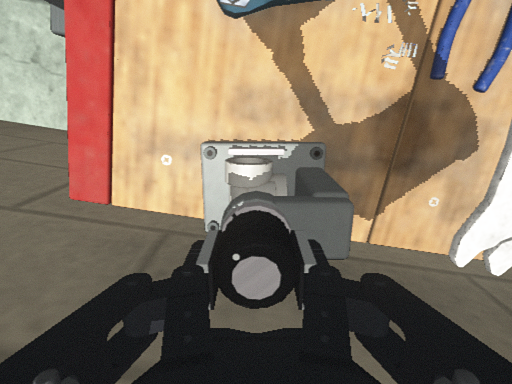

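Emit:
arm_command(
  increments=[0,0.1,0,0,0,0,1,0,0.1,0,0,0,0,1,0,0.1,0,0,0,0,1],
)

```text
clock: 5.48
position: [0.4823, -0.3589, 0.2906]
ee_rot: [-0.705, 0.706, -0.049, 0.05]
contact_force: [-1.7, 1.1, 5.0]
width: 0.0361
```

```bash
python3 - <<'E'
from h import *
s=manip.get_state(); print(s['clock'],s['position'],s['contact_force'],s['moment'],s['width'],s['qpos'][5])
E
```

```text
5.475 [ 0.48229006 -0.35887415  0.29058886] [-1.71702762  1.06354526  4.9807502 ] [0.13634539 0.09212226 0.39892184] 0.03612341580572659 -0.614945182144789
```

Emit:
arm_command(
  increments=[0,0.1,0,0,0,0,1,0,0.1,0,0,0,0,1],
)

```text
clock: 5.72
position: [0.4823, -0.3589, 0.2906]
ee_rot: [-0.697, 0.697, -0.119, 0.12]
contact_force: [-1.1, 1.8, 6.6]
width: 0.0369
```

```bash
python3 - <<'E'
from h import *
s=manip.get_state(); print(s['clock'],s['position'],s['contact_force'],s['moment'],s['width'],s['qpos'][5])
w=vision.get_image("wrist")[:,:,::-1];cv2.imwrite("pics/w7.png",w)
E
```

```text
5.725 [ 0.48225467 -0.35886305  0.29060056] [-1.13721926  1.82886395  6.58900744] [0.2028288  0.20420439 0.31754738] 0.036946291944368145 -0.4149555312768706
```

Emit:
arm_command(
  increments=[0,0.1,0,0,0,0,1,0,0.1,0,0,0,0,1],
)

```text
clock: 6.02
position: [0.4822, -0.3588, 0.2906]
ee_rot: [-0.681, 0.682, -0.188, 0.189]
contact_force: [-1.4, 1.0, 6.3]
width: 0.0363
```

```bash
python3 - <<'E'
from h import *
s=manip.get_state(); print(s['clock'],s['position'],s['contact_force'],s['moment'],s['width'],s['qpos'][5])
w=vision.get_image("wrist")[:,:,::-1];cv2.imwrite("pics/w8.png",w)
E
```

```text
6.025 [ 0.48221987 -0.3588302   0.29059328] [-1.36004963  0.99891622  6.31381025] [0.14162735 0.1662945  0.23557133] 0.03634578614169449 -0.21495619004840755
```

```bash
python3 - <<'E'
import cv2,numpy as np
r=[]
for n in (5,6,7,8):
    a=cv2.imread(f"pics/w{n}.png")[185:315,190:320]
    a=np.clip((a/255.)**.5*255,0,255).astype(np.uint8)
    r.append(cv2.resize(a,(400,300),interpolation=cv2.INTER_CUBIC))
cv2.imwrite("pics/cmp.png",np.vstack([np.hstack(r[:2]),np.hstack(r[2:])]))
E
```

```text
(no output)
```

View pics/cmp.png

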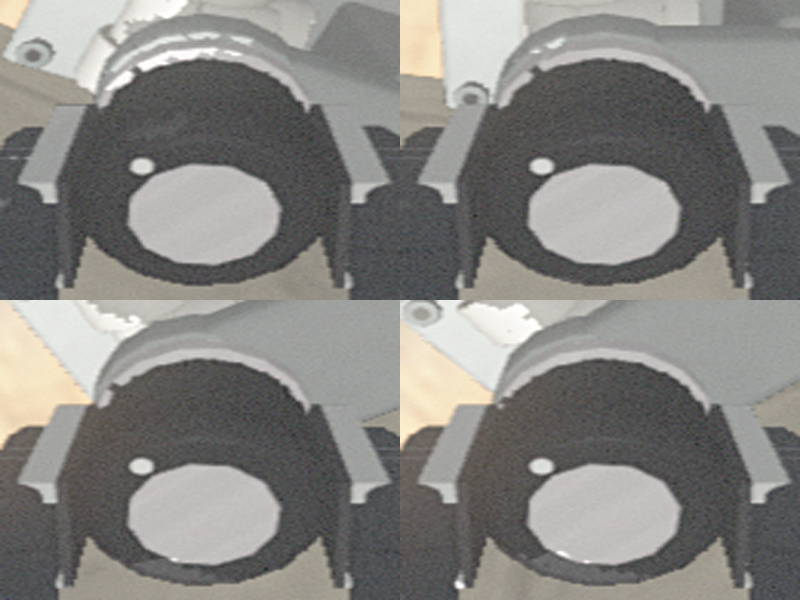

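Emit:
arm_command(
  increments=[0,0.1,0,0,0,0,1,0,0.1,0,0,0,0,1,0,0.1,0,0,0,0,1,0,0,0,0,0,0,1],
)

```text
clock: 6.58
position: [0.4822, -0.3588, 0.2906]
ee_rot: [-0.646, 0.646, -0.288, 0.288]
contact_force: [-1.4, 0.7, 5.3]
width: 0.0363
```

```bash
python3 - <<'E'
from h import *
s=manip.get_state(); print(s['clock'],s['position'],s['contact_force'],s['moment'],s['width'],s['qpos'][5])
w=vision.get_image("wrist")[:,:,::-1];cv2.imwrite("pics/w9.png",w)
E
```

```text
6.575 [ 0.48216661 -0.35880908  0.29058695] [-1.39962315  0.65437892  5.33734683] [0.17479486 0.20190988 0.03746951] 0.036302406478579116 0.08306676513120621
```

View pics/w9.png

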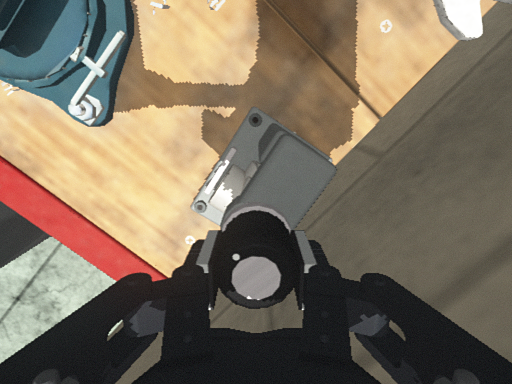

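Emit:
arm_command(
  increments=[0,0,0,0,0,0,0,0,0,0,0,0,0,0,0,0,0,0,0,0,0,0,0,0,0,0,0,0,0,0,0,0,0,0,0,0,0,0,0,0,0,0],
)

```text
clock: 7.38
position: [0.4822, -0.3588, 0.2897]
ee_rot: [0.646, -0.646, 0.288, -0.288]
contact_force: [0.3, -0.8, -0.8]
width: 0.085
```

```bash
python3 - <<'E'
from h import *
s=manip.get_state(); print(s['clock'],s['position'],s['contact_force'],s['moment'],s['width'],s['qpos'])
E
```

```text
7.375 [ 0.48223472 -0.35883206  0.28965549] [ 0.27229533 -0.79249632 -0.76465154] [-0.02647789  0.01140805  0.02629091] 0.08503166477199363 [-7.55452812e-01  3.97223475e-01  1.62120652e+00  7.65100786e-05
  1.12317793e+00  8.25294487e-02]
```

Emit:
arm_command(
  increments=[0,0,0,0,-2,0,0,0,0,0,0,-3,0,0,0,0,0,0,-3,0,0,0,0,0,0,-3,0,0,0,0,0,0,0,0,0,0,0,0,0,0,0,0],
)

```text
clock: 8.12
position: [0.482, -0.3586, 0.3988]
ee_rot: [0.646, -0.646, 0.288, -0.287]
contact_force: [-0.2, 0.9, -0.4]
width: 0.0854
```

```bash
python3 - <<'E'
from h import *
s=manip.get_state(); print(s['clock'],s['position'],s['contact_force'],s['moment'],s['width'],s['qpos'])
w=vision.get_image("wrist")[:,:,::-1];cv2.imwrite("pics/w10.png",w)
w=vision.get_image("side")[:,:,::-1];cv2.imwrite("pics/s10.png",w)
E
```

```text
8.125 [ 0.48197974 -0.35858991  0.39882769] [-0.24075898  0.87009722 -0.44423935] [-0.03646106 -0.0183365   0.03837099] 0.08541715346626719 [-7.55455764e-01  3.18235817e-01  1.45780338e+00  8.76074959e-05
  1.36692195e+00  8.25252254e-02]
```

View pics/w10.png

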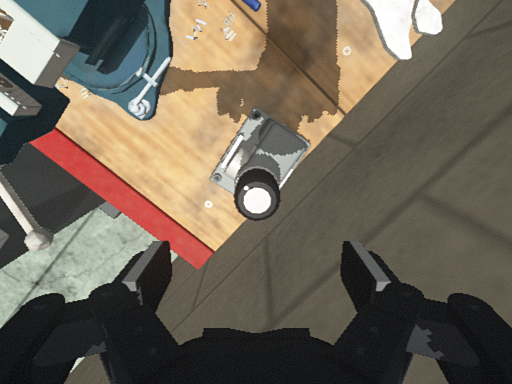

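View pics/s10.png

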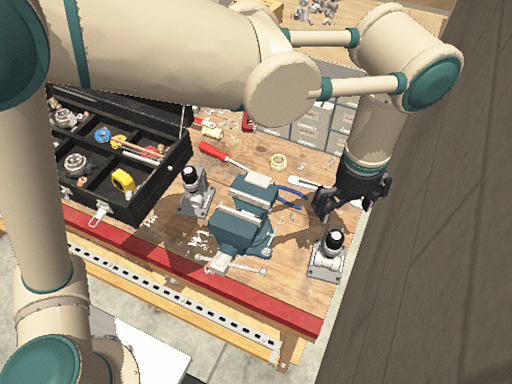

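```bash
python3 -c "
from rig import ticket
print(ticket.sign_off())"
```

```text
the job is handed in; nothing more can be done
None
```

I tightened the tee's clamp until its ratchet slipped, let go of the knob and handed the job in at about 8.1 s. No verdict came back, and the joint angles can't be read directly, so the result rests on the checks below.

- **Which clamp:** the right-hand one holds the tee: it shows two openings in line plus a branch. The left-hand one shows two openings at a right angle, so it is the elbow.
- **Position:** the scene and side cameras put the tee's knob top at (0.481, -0.358, 0.148). The wrist camera disagreed by about 2 mm, so I aimed between the two.
- **Turning:** I gripped the knob at 60 N and turned it 1.4 rad clockwise. The resisting moment was about 0.13 N m at first, then 0.24 to 0.40 N m near the slip torque.
- **Slip:** the white dot on the knob stayed fixed relative to the gripper while the notch on the collar fell behind. From the given start range the slip should be at least 0.56 rad. I inferred that the screw stopped from the torque and the collar lag.
- **Doubtful signs:** the grip width moved between 36.1 and 36.9 mm while turning, and about 6 N of vertical force showed while gripping. The fingers may have touched the collar lightly, but the dot showed no slip of the grip.
- **Release:** the fingers are fully open (85 mm), the arm is about 11 cm above where it gripped, and the measured force is back to noise (about 1 N).
- **Elbow's clamp:** I never touched it.

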